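# Tip out the used-tube crate over the edge stop

### The arm

A 6-joint arm with a two-finger parallel gripper is mounted at the origin on the work surface. World frame = base frame: x ahead of the robot, y to its left, z up, the work surface at z = 0. Lengths are in mm, angles in rad, forces in N, time in s.
With the tool pointing down it reaches from about 300 to 775 mm from the base axis. Payload 14.6 kg.
Tool frame: the origin (TCP) lies between the finger pads; the fingertips stand 8 mm ahead of it and the grasp point (between the pads) lies 11 mm behind it; x points along the fingers, y is the direction in which the jaws open and shut, and the axes are right-handed (so a half turn about x gives the same grasp; the last joint's range is limited). The gripper opens to 94 mm and grips with 3 to 60 N. Pads are 16 mm wide; open, the fingers measure 119 mm over their backs; the gripper's body (75 mm by 177 mm) begins 78 mm behind the grasp point.
Start: joints at [-1.402, 0.3, 1.521, -0, 1.321, -0.067], TCP at [128.485, -534.772, 213.446] pointing down, gripper open.
Joint ranges: [-3.03, 3.03], [-0.79, 2.21], [0.23, 2.52], [-1.04, 4.18], [0, 3.07], [-2.55, 2.55]. Speed limits (rad/s): [2.22, 2.22, 2.57, 3.14, 3.14, 3.14].

### API

Orientations are given as [roll, pitch, yaw] about the fixed x, y, z axes, in that order (R = Rz(yaw) Ry(pitch) Rx(roll)).
In Python, from cell import telemetry, camera, calibration, order gives the robot as it stands.
- The arm moves only by the shell command python3 -m handwheel 'ROWS' [FORCE]. ROWS is JSON, a list of rows, each a list of 7 numbers: the turn, a rotation vector about the tool's x, y, z as a fraction of full scale, then the shift along the tool's x, y, z as a fraction of full scale, then the opening, from 0 (shut) to 1 (fully open). A call has 1 to 12 rows; each row is the pose to reach, as a shift and turn from the pose measured when the call began, along the tool's axes at that moment, turning the shorter way round; what a row does not reach only later rows make up. Full scale, the value 1, is 300 mm for a shift and pi rad for a turn. A row lasts 1/8 s, in which the tool goes at most 62.5 mm and 10.7 degrees, less where a joint would pass 70% of its speed; a pose out of reach is approached as far as the arm can. A call with a number of a shift or a turn outside -1 to 1 is refused whole. A call with a gripper value outside its range is refused whole. The fingers move at their own pace and stop on an object; FORCE is the grip in N (left out, the last holds). Time passes only in rows, so rows that repeat a pose let the fingers close. It gives the time, the measured TCP pose, the force and the opening at its end, in the units of the state.
- telemetry.read_state(): the state, without advancing time (a new reading comes with each control period).
- camera(name): name is "side" or "top" or "wrist"; returns the picture (480x640x3 uint8, red, green, blue); there is no depth.
- calibration(name): a dict with "fov_y" (degrees; the focal length in pixels is half the picture's height over the tangent of half this angle, whatever the lens; pixels are square), "cx", "cy" (the principal point, pixels), "position" and "attitude" of the camera in the world. Camera axes: x right, y down, z forward; pixel columns grow to the right and rows downward; lengths in mm; the calibration is good to about 2 mm. A picture is of the moment at which its call begins: read the wrist's pose just before it. calibration takes no time and is no camera call; for the wrist camera it gives the pose at the moment of the call.
- order.sign_off(): hands the job in, once; it reports no verdict.
The state is a dict: "clock": time; "joints": joint angles; "qd": joint speeds; "effort": joint torques, N m; "eef_pos": TCP position; "eef_rot": TCP orientation; "wrist_force": force on the tool from outside, world axes, zero at the start; "moment": the same for the moment, N m; "finger_gap": finger opening in mm.
Only numpy, scipy, OpenCV 4.12 (cv2) and the standard library are available. Lean on these libraries where they do the work, as an engineer would, in place of code of your own. Each camera call takes 0.05 s, during which the arm holds its last target.

### The job

Empty the crate of used sample tubes into the catch tray: first push it, standing upright, square and snug against the edge stop at the end of the deck and lean on it for a moment with a felt push of about 10 to 15 N, never ramming it and not leaving it cocked on one corner, then tip it over the stop without lifting it away from there, and lay it down on its side under control, not letting it crash over. Leave the crate lying on its side across the stop, mouth in the tray, with all three tubes out in the tray, and disturb nothing else on the bench.

Things in the scene. Friction and masses are not known exactly. Their poses are not given: they have to be found in the camera images.
- station: fixed metal station, 220 mm wide (x): deck 30 mm high, 210 mm long (y -210 to 0), the edge stop at y = 0, then the catch tray (y 10 to 280 mm, 212 mm wide inside), floor sloping from 24 mm high at the stop to 8 mm at the far end, 55 mm walls on its other three sides. Origin on the bench, midway across, below the stop's deck-side face; +y is the tipping direction, deck to tray; z up.
- stop: the edge stop: a fixed steel lip 200 mm long, 8 mm thick, standing 18 mm above the deck, along the station's x. Origin at deck height on its deck-side face, midway; axes as the station's.
- stop_top (a point): middle of the stop's top edge on the deck side, 48 mm above the bench.
- crate: open grey crate with a bar handle, 150 (x) x 110 (y) x 120 mm high, 0.55 to 0.8 kg loaded. Starts upright, +y wall 20 to 70 mm short of the stop, yawed up to 0.15 rad. Origin centre of underside; z to the mouth; +y wall faces the stop. Pushed under 40 mm above the deck it slides upright, higher it may tip; friction resists with 2 to 6 N. Pushed mid-wall it may jam on one corner of the stop.
- crate_mid (a point): centre of the crate, half-way up (60 mm above its underside).
- crate_edge (a point): middle of the crate's bottom edge on the +y side: the edge that goes against the stop.
- bar (a point): middle of the crate's handle, a round steel bar 12 mm thick along the crate's x, 45 mm above the rim of the -y wall (crate frame y -52, z 165 mm), on two end posts. 118 mm of it is free between the posts, 39 mm of room under it. Its axes are the crate's.
- tube1: capped white sample tube, 30 mm in diameter and 112 mm long, about 50 g, lying along the crate's x on its floor, free to roll. Origin at its centre, x along its length.
- tube2: second tube, the same.
- tube3: third tube, the same.
- rack: bystander: orange rack full of red-capped tubes, 90 x 160 x 78 mm. Origin centre of underside.
- tub: bystander: empty grey tub without a handle, 120 x 100 x 70 mm. Origin centre of underside.
- tipbox: bystander: blue box with a clear lid, 85 x 120 x 90 mm. Origin centre of underside.
- bottle: bystander: white bottle, 70 mm in diameter, 170 mm high. Origin centre of underside.
- jar: bystander: brown glass jar, 64 mm in diameter, 70 mm high. Origin centre of underside.
Mind the look-alikes: they are no part of the job. What is shaped like the crate but green is not meant.

How it is judged (in metres and radians):
On the way, in this order (a step that is already met when the one before it is completed fails the run):
1. the crate stands upright and square against the edge stop, pressed on it with 3 N or more for 0.3 s (contact force between crate and stop above 3 N and angle between crate's own z axis and vertical below 0.12 rad and angle between the x axis of crate and the x axis of station, either way round below 0.05 rad), for 0.3 s.
2. the crate is tipped past 70 degrees with its lower edge still at the stop (angle between crate's own z axis and vertical above 1.22 rad and distance between crate_edge and stop_top below 0.045 m), for 0.1 s.
At the end, for the whole second after the job is handed in: The crate lies at rest on its side across the stop (mouth 86 to 120 degrees from straight up, bottom edge within 45 mm of the stop's top middle, within 0.2 rad of square); all three tubes lie at rest in the catch tray, their centres past the crate's mouth (angle between crate's own z axis and vertical between 1.5 and 2.1 rad and distance between crate_edge and stop_top below 0.045 m and angle between the x axis of crate and the x axis of station, either way round below 0.2 rad and linear speed of crate below 0.03 m/s and z of each of tube1, tube2, tube3 in the frame of crate above 0.12 m and y of tube1 in the frame of station between 0.06 and 0.28 m and x of tube1 in the frame of station between -0.106 and 0.106 m and height (world z) of each of tube1, tube2, tube3 below 0.07 m and linear speed of each of tube1, tube2, tube3 below 0.05 m/s and y of tube2 in the frame of station between 0.06 and 0.28 m and x of tube2 in the frame of station between -0.106 and 0.106 m and y of tube3 in the frame of station between 0.06 and 0.28 m and x of tube3 in the frame of station between -0.106 and 0.106 m); the robot touches nothing.
It fails at once if the upright crate is rammed against the stop with more than 35 N (contact force between crate and stop above 35 N and angle between crate's own z axis and vertical below 0.12 rad).
It fails at once if the crate is tipped away from the stop (bottom edge more than 45 mm from it while tilted over 0.4 rad) (angle between crate's own z axis and vertical above 0.4 rad and not (distance between crate_edge and stop_top below 0.045 m)).
It fails at once if the crate crashes over (turns faster than 3.5 rad/s) (angular speed of crate above 3.5 rad/s).
It fails at once if a bystander is pushed more than 30 mm (distance of any of rack, tub, tipbox, bottle, jar from where it was at the start of the episode above 0.03 m).
It also fails if it takes over 72 s, if anything falls off the work surface, if the arm or the gripper's body presses on something with over 40 N, if the wrist force passes 120 N, or if a joint passes its speed limit or range.

## Working session

There is one attempt and no reset: what is moved stays moved. The work goes in short steps, Python scripts to look and compute and a shell command to move; the robot and the scene stay as the last step left them, time stands still between calls to the robot, and variables do not carry over. Pictures are saved under pics/ and viewed, and the job is handed in when it is done.

```bash
ls; mkdir -p pics
python3 - <<'E'
from cell import telemetry,camera,calibration
import cv2
print(telemetry.read_state())
for n in("side","top","wrist"):
    c=calibration(n);print(n,c)
    cv2.imwrite(f"pics/{n}0.png",camera(n)[:,:,::-1])
E
```

```text
pics
{'clock': 0.0, 'joints': array([-1.40159798e+00,  3.00469993e-01,  1.52157885e+00, -1.34613074e-05,
        1.32069102e+00, -6.66255194e-02]), 'qd': array([-0.00049111,  0.00115021,  0.00220105, -0.00046083,  0.00010042,
       -0.00110816]), 'effort': array([-3.75242062e-04, -5.31805801e+01, -3.52741671e+01,  7.08246650e-02,
        2.43152253e-02, -5.69279723e-05]), 'eef_pos': array([ 128.44209401, -534.53413643,  212.88787432]), 'eef_rot': array([-1.62605681,  1.56964904,  1.75136305]), 'wrist_force': array([0.81403905, 0.12453896, 0.75146168]), 'moment': array([0.01968165, 0.00780157, 0.02835682]), 'finger_gap': 93.80186482795354}
side {'fov_y': 56.75193987748202, 'cx': 312.24595858930815, 'cy': 241.34460868843036, 'position': array([ 420.77770461, -599.16861242,  677.61914311]), 'attitude': array([-2.25633147,  0.01415485, -0.21097905])}
top {'fov_y': 42.83354751632969, 'cx': 310.6755730123711, 'cy': 231.00184256300813, 'position': array([ 359.30185749,   51.30268467, 1482.64226016]), 'attitude': array([-3.01634556,  0.00513743, -1.5439219 ])}
wrist {'fov_y': 66.66422684375814, 'cx': 323.9013729677621, 'cy': 236.29140325639318, 'position': array([ 206.51502606, -516.40549271,  383.77848411]), 'attitude': array([ 2.86505524e+00,  1.55584041e-03, -1.33556324e+00])}
```

View pics/side0.png

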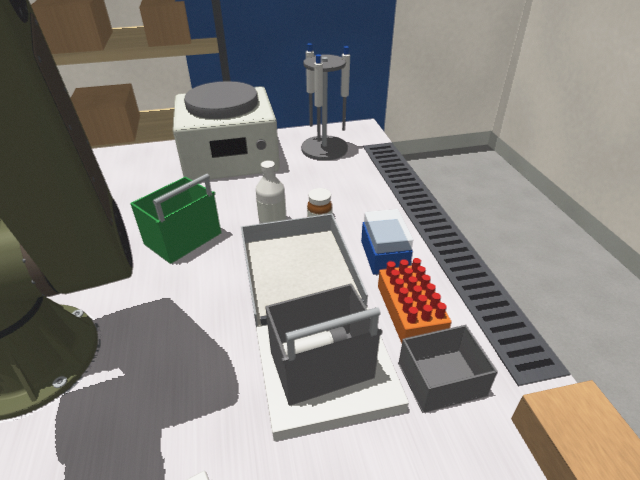

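View pics/top0.png

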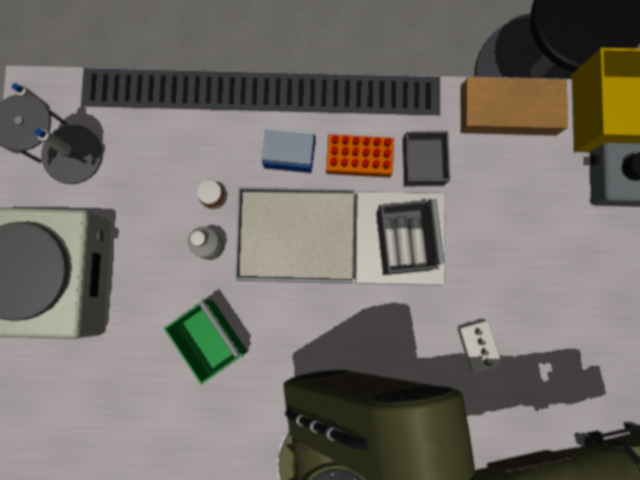

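View pics/wrist0.png

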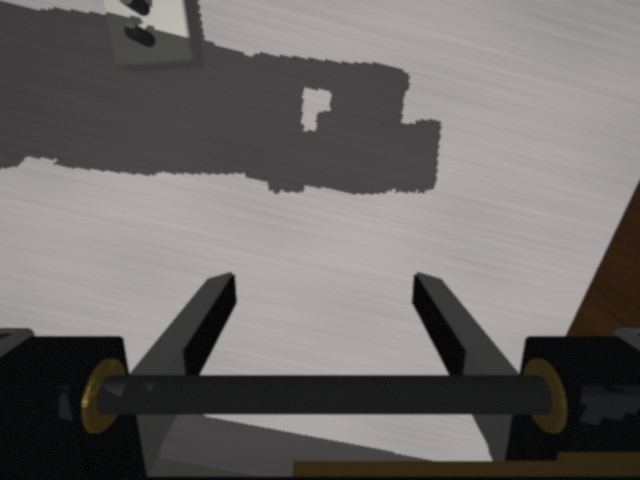

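The top view shows the grey crate with a bar at about (408,237) on the white deck, with three white tubes inside. The green look-alike is at (207,340) and the handle-less tub at (426,158). Only the grey crate fits the description. I'll check an enlarged crop and measure.

```bash
cat > h.py <<'E'
import numpy as np,cv2
from scipy.spatial.transform import Rotation as R
from cell import telemetry,camera,calibration,order
def ray(n,u,v,c=None):
    c=c or calibration(n)
    f=240/np.tan(np.radians(c["fov_y"]/2))
    d=R.from_euler('xyz',c["attitude"]).as_matrix()@np.array([(u-c["cx"])/f,(v-c["cy"])/f,1])
    return c["position"],d
def onz(n,u,v,z,c=None):
    p,d=ray(n,u,v,c); return p+d*(z-p[2])/d[2]
def proj(n,P,c=None):
    c=c or calibration(n)
    f=240/np.tan(np.radians(c["fov_y"]/2))
    q=R.from_euler('xyz',c["attitude"]).as_matrix().T@(np.array(P,float)-c["position"])
    return np.array([c["cx"]+f*q[0]/q[2],c["cy"]+f*q[1]/q[2]])
def tool(P=None):
    s=telemetry.read_state(); return s["eef_pos"],R.from_euler('xyz',s["eef_rot"]).as_matrix()
E
python3 - <<'E'
from h import *
a=cv2.imread("pics/top0.png")[170:300,225:465]
cv2.imwrite("pics/topc.png",cv2.resize(a,None,fx=3.3,fy=3.3,interpolation=cv2.INTER_CUBIC))
a=cv2.imread("pics/side0.png")[200:450,220:500]
cv2.imwrite("pics/sidec.png",cv2.resize(a,None,fx=2.3,fy=2.3,interpolation=cv2.INTER_CUBIC))
E
```

```text
(no output)
```

View pics/topc.png

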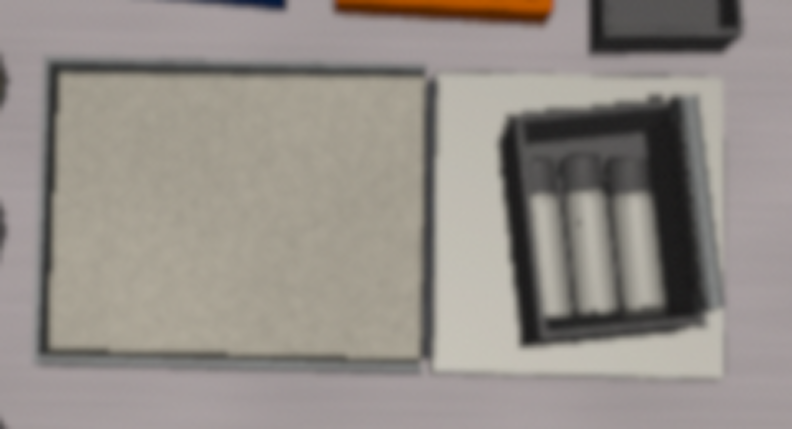

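View pics/sidec.png

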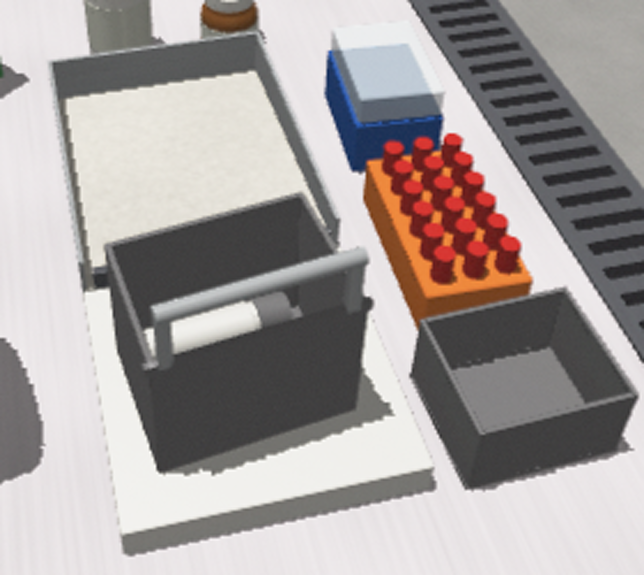

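The crops confirm it: an open grey crate with a bar and tubes, standing on the deck. Deck corners in the top crop are near (433,73), (723,77), (722,376) and (430,374). The bar runs from (690,97) to (715,308).

Run:
```python
from h import *
np.set_printoptions(precision=1,suppress=True)
def T(x,y,z):return onz("top",225+x/3.3-.35,170+y/3.3-.35,z)
def S(x,y,z):return onz("side",220+x/2.3-.28,200+y/2.3-.28,z)
D=[T(433,73,30),T(723,77,30),T(722,376,30),T(430,374,30)]
for d in D:print("deck",d)
print("yaw from top edge",[np.arctan2(*( (a-b)[[0,1]]*[-1,1])) for a,b in((D[0],D[1]),(D[3],D[2]))], np.linalg.norm(D[1]-D[2]),np.linalg.norm(D[0]-D[1]))
tw=[T(45,60,55),T(40,362,55)]
for t in tw:print("tray far",t)
print("side deck near corners",S(125,535,30),S(433,470,30))
for q in((508,117),(525,342),(703,322),(685,103)):print("rim",T(*q,150))
a,b=T(690,97,195),T(715,308,195);print("bar",a,b,np.linalg.norm(a-b),np.arctan2((a-b)[1],(a-b)[0]))
a,b=S(158,313,197),S(365,256,197);print("bar side",a,b,np.linalg.norm(a-b),np.arctan2((b-a)[1],(b-a)[0]))
a,b=S(163,468,30),S(356,408,30);print("crate bottom -y edge",a,b,np.linalg.norm(a-b),np.arctan2((b-a)[1],(b-a)[0]))
```

```text
deck [640.1 -42.7  30. ]
deck [ 642.6 -254.3   30. ]
deck [ 424.9 -253.5   30. ]
deck [420.7 -44.4  30. ]
yaw from top edge [np.float64(0.011869229161600603), np.float64(0.01983318812711791)] 217.73483855929206 211.61502152215414
tray far [637.6 238.1  55. ]
tray far [420.8 232.5  55. ]
side deck near corners [ 426.  -255.6   30. ] [ 640.2 -255.6   30. ]
rim [588.3 -85.5 150. ]
rim [438.4 -98.7 150. ]
rim [ 454.7 -215.8  150. ]
rim [ 600.9 -203.7  150. ]
bar [ 596.7 -198.3  195. ] [ 460.6 -214.4  195. ] 137.12690357294534 0.1181749746298085
bar side [ 463.3 -213.8  197. ] [ 596.4 -198.4  197. ] 134.05414253446887 0.11542954519330938
crate bottom -y edge [ 458.7 -213.6   30. ] [ 604.  -197.2   30. ] 146.25336870867386 0.1126724948541174
```

Run:
```python
from h import *
np.set_printoptions(precision=3,suppress=True)
p,M=tool();print(p,"\n",M)
print("cam in tool",M.T@(calibration("wrist")["position"]-p))
for y in(0.01,0.06,0.115):
  for t in (30,40):
    # tool x=(0,sin,-cos) tilted; two options for tool y=±x
    t=np.radians(t)
    Rz=R.from_euler('z',y).as_matrix()
    for s in(1,-1):
        X=np.array([0,np.sin(t),-np.cos(t)]);Y=np.array([s,0,0.]);Z=np.cross(X,Y)
        W=Rz@np.c_[X,Y,Z]
        if y==.115: print(t,s,"Z",Z,"rotvec frac",R.from_matrix(M.T@W).as_rotvec()/np.pi)
```

```text
[ 128.443 -534.607  213.024] 
 [[-0.     0.234 -0.972]
 [ 0.001 -0.972 -0.234]
 [-1.    -0.001 -0.   ]]
cam in tool [-170.832    0.406  -80.167]
0.5235987755982988 1 Z [ 0.    -0.866 -0.5  ] rotvec frac [-0.45   0.136 -0.12 ]
0.5235987755982988 -1 Z [0.    0.866 0.5  ] rotvec frac [ 0.525 -0.124 -0.14 ]
0.6981317007977318 1 Z [ 0.    -0.766 -0.643] rotvec frac [-0.441  0.181 -0.16 ]
0.6981317007977318 -1 Z [0.    0.766 0.643] rotvec frac [ 0.514 -0.166 -0.187]
```

```bash
cat >> h.py <<'E'
ST=np.array([531.,-44.,0]); YAW=0.01
def ori(t,yaw=YAW,jaw='x'):
    t=np.radians(t); X=np.array([0,np.sin(t),-np.cos(t)])
    if jaw=='x': Y=np.array([1.,0,0])
    else: Y=np.array([0,-np.cos(t),-np.sin(t)])
    return R.from_euler('z',yaw).as_matrix()@np.c_[X,Y,np.cross(X,Y)]
def rows(*targets):
    p,M=tool()
    for P,W in targets:
        rv=R.from_matrix(M.T@W).as_rotvec()/np.pi; d=M.T@(np.array(P)-p)/300
        print(np.round(np.r_[rv,d],4).tolist())
def st():
    np.set_printoptions(precision=3,suppress=True)
    s=telemetry.read_state();p,M=tool()
    print(s["clock"],"pos",p,"X",M[:,0],"Y",M[:,1],"F",s["wrist_force"],"gap",s["finger_gap"],"q",s["joints"])
E
python3 - <<'E'
from h import *
O=ori(40)
rows(((400,-400,190),O),((528,-300,150),O),((528,-262,56),O))
E
```

```text
[-0.4096, 0.187, -0.1488, 0.077, -0.2248, -0.985]
[-0.4096, 0.187, -0.1488, 0.2105, -0.4491, -1.4777]
[-0.4096, 0.187, -0.1488, 0.5239, -0.572, -1.5073]
```

```bash
python3 -m handwheel '[[-0.1,0.05,-0.04,0.077,-0.1,-0.3,1],[-0.2,0.09,-0.075,0.077,-0.16,-0.6,1],[-0.3,0.14,-0.11,0.077,-0.22,-0.9,1],[-0.41,0.187,-0.149,0.077,-0.225,-0.985,1],[-0.41,0.187,-0.149,0.077,-0.225,-0.985,1],[-0.41,0.187,-0.149,0.077,-0.225,-0.985,1],[-0.41,0.187,-0.149,0.077,-0.225,-0.985,1],[-0.41,0.187,-0.149,0.077,-0.225,-0.985,1],[-0.41,0.187,-0.149,0.077,-0.225,-0.985,1],[-0.41,0.187,-0.149,0.077,-0.225,-0.985,1],[-0.41,0.187,-0.149,0.077,-0.225,-0.985,1],[-0.41,0.187,-0.149,0.077,-0.225,-0.985,1]]'
python3 - <<'E'
from h import *
st();O=ori(40)
rows(((528,-300,150),O),((528,-262,56),O))
E
```

```text
clock: 1.65
eef_pos: [400.0, -399.9, 190.5]
eef_rot: [3.141, 0.874, 1.581]
wrist_force: [1.0, -0.3, 0.4]
finger_gap: 94.4
1.65 pos [ 399.953 -399.871  190.498] X [-0.007  0.642 -0.767] Y [1.   0.01 0.  ] F [ 0.953 -0.306  0.353] gap 94.38894130777668 q [-1.008  0.699  1.13   0.365  1.91  -1.003]
[0.0001, 0.0003, 0.0, 0.3144, 0.4302, -0.1651]
[0.0001, 0.0003, 0.0, 0.636, 0.4315, -0.061]
```

```bash
python3 -m handwheel '[[0,0,0,0.16,0.22,-0.165,1],[0,0,0,0.314,0.43,-0.165,1],[0,0,0,0.314,0.43,-0.165,1],[0,0,0,0.314,0.43,-0.165,1],[0,0,0,0.48,0.431,-0.11,1],[0,0,0,0.636,0.4315,-0.061,1],[0,0,0,0.636,0.4315,-0.061,1],[0,0,0,0.636,0.4315,-0.061,1]]'
python3 - <<'E'
from h import *
st()
for n in("side","wrist"): cv2.imwrite(f"pics/{n}1.png",camera(n)[:,:,::-1])
a=np.hstack([cv2.imread(f"pics/{n}1.png") for n in("side","wrist")]);cv2.imwrite("pics/p1.png",cv2.resize(a,(800,300)))
E
```

```text
clock: 2.65
eef_pos: [528.4, -263.7, 58.3]
eef_rot: [3.138, 0.876, 1.577]
wrist_force: [0.3, -0.3, 0.4]
finger_gap: 94.0
2.65 pos [ 528.423 -263.659   58.342] X [-0.004  0.641 -0.768] Y [1.    0.009 0.002] F [ 0.341 -0.288  0.423] gap 94.01660196506457 q [-0.738  0.818  1.254  0.491  1.582 -0.874]
```

View pics/p1.png

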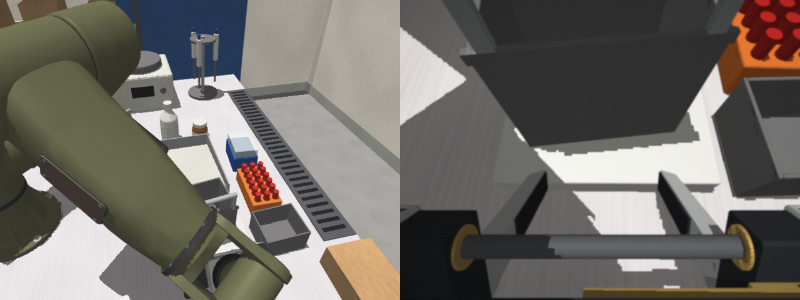

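The wrist view shows both fingers, at (545,195) and (675,190), behind the crate's rear wall, with room to push.

```bash
python3 -m handwheel '[[0,0,0,0.018,0,-0.006,1],[0,0,0,0.029,0,-0.019,1],[0,0,0,0.04,0,-0.032,1],[0,0,0,0.05,0,-0.045,1],[0,0,0,0.061,0,-0.058,1],[0,0,0,0.072,0,-0.07,1],[0,0,0,0.082,0,-0.083,1],[0,0,0,0.093,0,-0.096,1],[0,0,0,0.104,0,-0.109,1],[0,0,0,0.115,0,-0.122,1],[0,0,0,0.125,0,-0.134,1],[0,0,0,0.136,0,-0.147,1]]'
python3 - <<'E'
from h import *
st()
cv2.imwrite("pics/wrist2.png",camera("wrist")[:,:,::-1])
E
```

```text
clock: 4.25
eef_pos: [528.0, -203.4, 55.2]
eef_rot: [3.137, 0.876, 1.576]
wrist_force: [-0.9, -3.3, 0.3]
finger_gap: 94.4
4.25 pos [ 528.016 -203.386   55.231] X [-0.004  0.64  -0.768] Y [1.    0.009 0.003] F [-0.852 -3.288  0.315] gap 94.42021208907678 q [-0.669  0.751  1.385  0.525  1.497 -0.853]
```

View pics/wrist2.png

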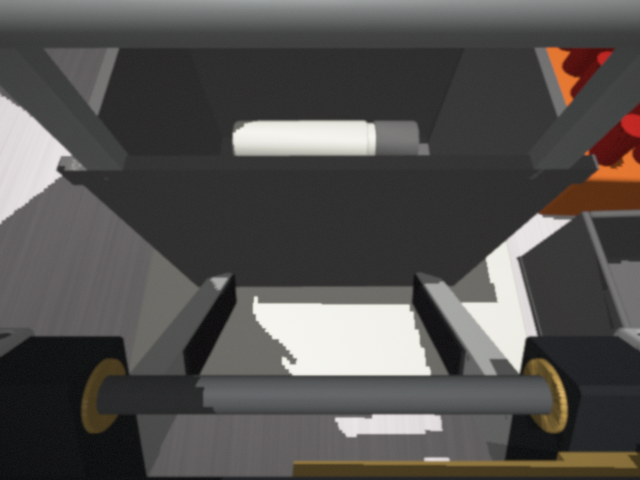

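The wrist view shows the rear wall square across both fingertips, with contacts near (225,285) and (425,285). I'll keep pushing, slower.

```bash
python3 -m handwheel '[[0,0,0,0.006,0,-0.008,1],[0,0,0,0.013,0,-0.015,1],[0,0,0,0.019,0,-0.023,1],[0,0,0,0.026,0,-0.031,1],[0,0,0,0.032,0,-0.038,1],[0,0,0,0.038,0,-0.045,1],[0,0,0,0.045,0,-0.053,1],[0,0,0,0.051,0,-0.061,1],[0,0,0,0.056,0,-0.067,1],[0,0,0,0.06,0,-0.071,1]]'
python3 -m handwheel '[[0,0,0,0.002,0,-0.0025,1],[0,0,0,0.004,0,-0.005,1],[0,0,0,0.006,0,-0.0075,1]]'
```

```text
clock: 5.55
eef_pos: [527.8, -174.8, 55.1]
eef_rot: [3.137, 0.876, 1.577]
wrist_force: [-0.3, -5.3, 0.9]
finger_gap: 93.9
clock: 5.92
eef_pos: [527.8, -171.9, 55.1]
eef_rot: [3.137, 0.876, 1.577]
wrist_force: [0.1, -4.3, 1.5]
finger_gap: 93.9
```

```bash
python3 -m handwheel '[[0,0,0,0.002,0,-0.0025,1],[0,0,0,0.004,0,-0.005,1],[0,0,0,0.006,0,-0.0075,1]]'
python3 -m handwheel '[[0,0,0,0.002,0,-0.0025,1],[0,0,0,0.004,0,-0.005,1]]'
python3 -m handwheel '[[0,0,0,0.002,0,-0.0025,1]]'
python3 -m handwheel '[[0,0,0,0.002,0,-0.0025,1]]'
```

```text
clock: 6.3
eef_pos: [527.7, -168.9, 55.2]
eef_rot: [3.137, 0.876, 1.577]
wrist_force: [0.0, -3.9, 1.6]
finger_gap: 94.0
clock: 6.55
eef_pos: [527.7, -167.0, 55.2]
eef_rot: [3.137, 0.876, 1.577]
wrist_force: [-0.5, -5.7, 0.6]
finger_gap: 94.1
clock: 6.68
eef_pos: [527.7, -166.5, 55.2]
eef_rot: [3.137, 0.877, 1.576]
wrist_force: [-2.0, -11.2, 1.4]
finger_gap: 94.0
clock: 6.8
eef_pos: [527.6, -166.4, 55.2]
eef_rot: [3.136, 0.879, 1.576]
wrist_force: [-3.1, -12.4, 2.5]
finger_gap: 94.1
```

```bash
python3 -m handwheel '[[0,0,0,0.0018,0,-0.0022,1],[0,0,0,0.0018,0,-0.0022,1],[0,0,0,0.0018,0,-0.0022,1],[0,0,0,0.0018,0,-0.0022,1]]'
python3 - <<'E'
from h import *
st()
cv2.imwrite("pics/wrist3.png",camera("wrist")[:,:,::-1])
cv2.imwrite("pics/top3.png",camera("top")[:,:,::-1])
a=cv2.imread("pics/top3.png")[170:300,225:465]
b=cv2.resize(a,(800,433),interpolation=cv2.INTER_CUBIC)
cv2.imwrite("pics/topc3.png",b)
E
```

```text
clock: 7.3
eef_pos: [527.5, -166.4, 55.2]
eef_rot: [3.136, 0.88, 1.575]
wrist_force: [-2.0, -10.7, 1.9]
finger_gap: 94.4
7.3 pos [ 527.509 -166.379   55.237] X [-0.003  0.637 -0.771] Y [1.    0.008 0.003] F [ -1.952 -10.65    1.874] gap 94.3757528130036 q [-0.622  0.71   1.458  0.547  1.446 -0.834]
```

View pics/topc3.png

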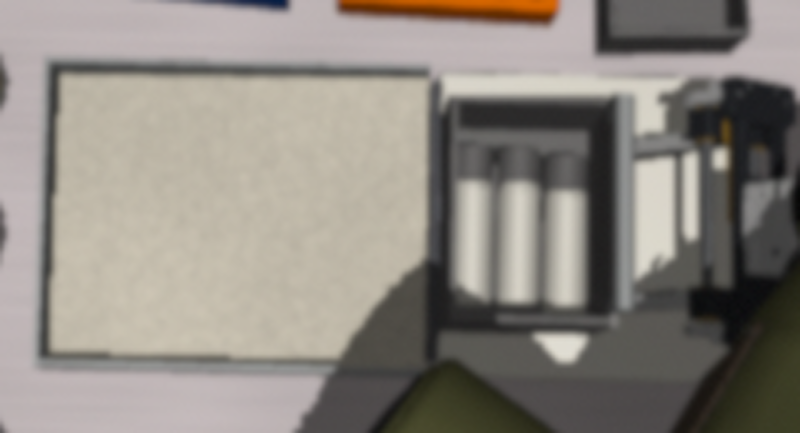

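View pics/wrist3.png

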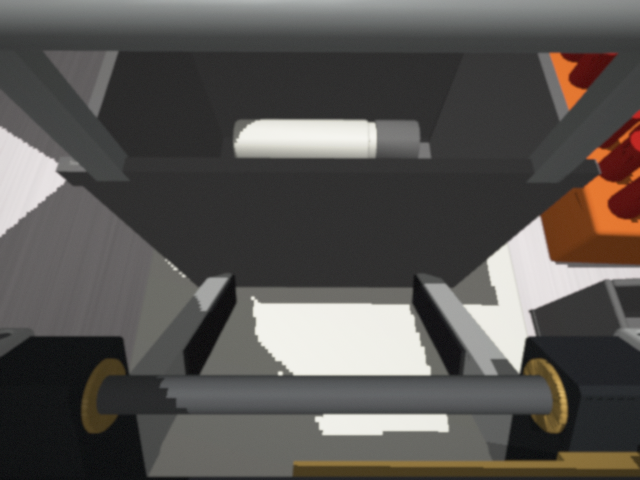

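The top crop shows the crate's +y wall flush and parallel with the stop line at x≈440. I'll lean on it once more, slightly firmer.

```bash
python3 -m handwheel '[[0,0,0,0.0022,0,-0.0027,1],[0,0,0,0.0022,0,-0.0027,1],[0,0,0,0.0022,0,-0.0027,1],[0,0,0,0.0022,0,-0.0027,1]]'
python3 -m handwheel '[[0,0,0,0.0025,0,-0.003,1],[0,0,0,0.0025,0,-0.003,1],[0,0,0,0.0025,0,-0.003,1],[0,0,0,0.0025,0,-0.003,1]]'
```

```text
clock: 7.9
eef_pos: [527.4, -166.3, 55.3]
eef_rot: [3.136, 0.882, 1.574]
wrist_force: [-2.5, -10.6, 2.2]
finger_gap: 93.6
clock: 8.4
eef_pos: [527.3, -166.2, 55.3]
eef_rot: [3.135, 0.884, 1.573]
wrist_force: [-1.1, -12.1, 1.4]
finger_gap: 93.9
```

```bash
python3 -m handwheel '[[0,0,0,-0.04,0,0.048,1],[0,0,0,-0.11,0,0.13,1],[0,0,0,-0.19,0,0.227,1],[0,0,0,-0.19,0,0.227,1],[0,0,0,-0.44,0,0.03,1],[0,0,0,-0.6,0,-0.12,1],[0,0,0,-0.6,0,-0.12,1],[0,0,0,-0.6,0,-0.12,1]]'
python3 - <<'E'
from h import *
st()
rows(((526,-230,300),ori(0,jaw='y')))
im=camera("top")[:,:,::-1]
cv2.imwrite("pics/t4.png",cv2.resize(im[170:300,225:465],(800,433),interpolation=cv2.INTER_CUBIC))
E
```

```text
clock: 9.4
eef_pos: [527.8, -252.3, 220.1]
eef_rot: [3.13, 0.887, 1.569]
wrist_force: [0.2, 0.3, -0.7]
finger_gap: 94.1
9.4 pos [ 527.847 -252.33   220.052] X [ 0.001  0.632 -0.775] Y [1.    0.008 0.008] F [ 0.236  0.284 -0.725] gap 94.14460226610973 q [-0.725  0.62   1.184  0.508  1.801 -0.736]
[0.4788, -0.1724, 0.1684, -0.1595, -0.0035, -0.2262]
```

View pics/t4.png

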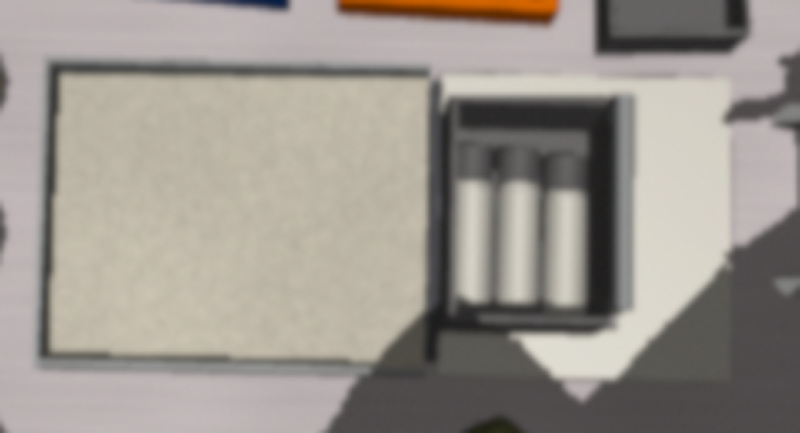

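The crate stays square and snug at the stop (stop line x≈437). The bar runs from (626,96) to (625,310).

```bash
python3 -m handwheel '[[0.06,-0.02,0.02,-0.16,0,-0.1,1],[0.12,-0.04,0.04,-0.16,0,-0.22,1],[0.18,-0.06,0.06,-0.16,0,-0.226,1],[0.24,-0.085,0.085,-0.16,0,-0.226,1],[0.3,-0.11,0.11,-0.16,0,-0.226,1],[0.36,-0.13,0.13,-0.16,0,-0.226,1],[0.42,-0.15,0.15,-0.16,0,-0.226,1],[0.479,-0.172,0.168,-0.16,0,-0.226,1],[0.479,-0.172,0.168,-0.16,0,-0.226,1],[0.479,-0.172,0.168,-0.16,0,-0.226,1],[0.479,-0.172,0.168,-0.16,0,-0.226,1]]'
python3 - <<'E'
from h import *
st()
k=240/800
a,b=onz("top",225+626*.3-.35,170+96*.3-.35,198),onz("top",225+625*.3-.35,170+310*.3-.35,198)
print(a,b,(a+b)/2,np.linalg.norm(a-b))
cv2.imwrite("pics/s5.png",camera("side")[:,:,::-1]);cv2.imwrite("pics/w5.png",camera("wrist")[:,:,::-1])
rows(((526,-151.5,260),ori(0,jaw='y')),((526,-151.5,184),ori(0,jaw='y')))
E
```

```text
clock: 10.82
eef_pos: [526.7, -230.0, 296.9]
eef_rot: [-1.09, 1.564, 2.065]
wrist_force: [0.2, 0.7, 1.0]
finger_gap: 94.0
10.825 pos [ 526.697 -229.985  296.888] X [-0.003  0.006 -1.   ] Y [ 0.014 -1.    -0.006] F [0.157 0.66  1.006] gap 94.01548412937879 q [-0.477  0.312  1.313  0.004  1.522  1.08 ]
[ 596.303 -152.435  198.   ] [ 459.421 -152.643  198.   ] [ 527.862 -152.539  198.   ] 136.88181025547289
[0.0005, 0.0009, 0.0016, 0.1261, -0.2623, -0.0016]
[0.0005, 0.0009, 0.0016, 0.3795, -0.261, -0.0023]
```

View pics/s5.png

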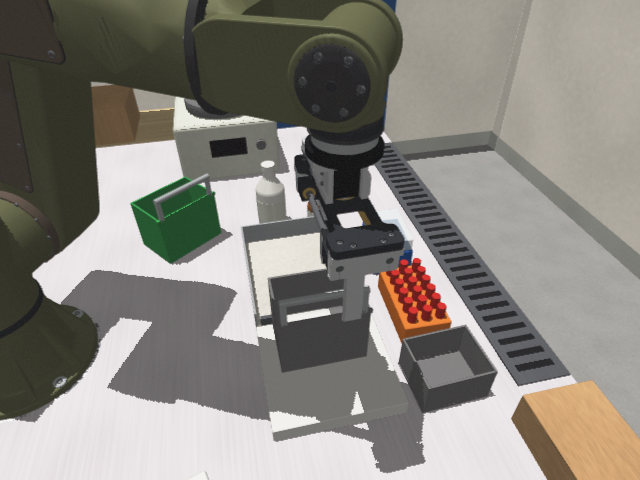

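View pics/w5.png

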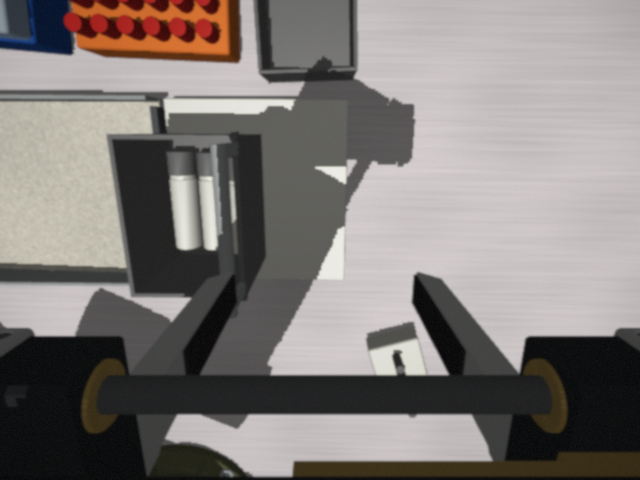

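The bar's top-view position (528, -152) agrees with the expected -151.5. I'll descend onto it.

```bash
python3 -m handwheel '[[0,0,0.0016,0.06,-0.13,0,1],[0,0,0.0016,0.126,-0.26,0,1],[0,0,0.0016,0.2,-0.26,0,0.6],[0,0,0.0016,0.28,-0.26,0,0.6],[0,0,0.0016,0.34,-0.26,0,0.6],[0,0,0.0016,0.376,-0.26,0,0.5],[0,0,0.0016,0.376,-0.26,0,0.5],[0,0,0.0016,0.376,-0.26,0,0.5]]' 15
python3 - <<'E'
from h import *
st()
cv2.imwrite("pics/w6.png",camera("wrist")[:,:,::-1])
cv2.imwrite("pics/s6.png",camera("side")[200:450,220:500,::-1])
E
```

```text
clock: 11.92
eef_pos: [525.6, -152.0, 185.8]
eef_rot: [0.088, 1.569, -3.042]
wrist_force: [-0.6, -0.3, 0.1]
finger_gap: 47.3
11.925 pos [ 525.601 -151.977  185.786] X [-0.002 -0.    -1.   ] Y [ 0.012 -1.     0.   ] F [-0.554 -0.294  0.067] gap 47.275722565399 q [-0.348  0.318  1.563 -0.001  1.262  1.211]
```

View pics/w6.png

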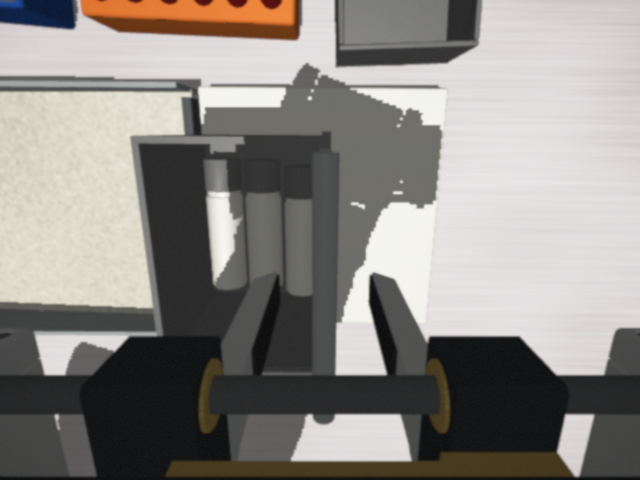

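View pics/s6.png

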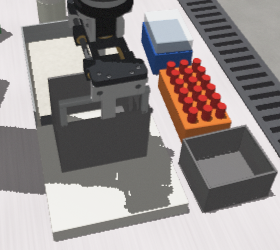

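The wrist view shows the bar at column 325, midway between the pads (280 and 371). I'll close on it.

```bash
python3 -m handwheel '[[0,0,0,0.005,0,0,0.3],[0,0,0,0.005,0,0,0.15],[0,0,0,0.005,0,0,0.1],[0,0,0,0.005,0,0,0.05],[0,0,0,0.005,0,0,0.05],[0,0,0,0.005,0,0,0.05],[0,0,0,0.005,0,0,0.05],[0,0,0,0.005,0,0,0.05]]' 15
python3 - <<'E'
from h import *
st()
p,_=tool()
stp=np.array([-44.5,48.]); bar0=np.array([p[1],p[2]+11])
print("bar rel stop",bar0-stp)
# arc about stop top, r0=(-107,147)
for th in range(0,115,5):
    a=np.radians(th); d=np.array([-107*np.cos(a)+147*np.sin(a),147*np.cos(a)+107*np.sin(a)])-np.array([-107,147])
    print(th,d, "rows frac x(down)",-d[1]/300,"y",-d[0]/300)
E
```

```text
clock: 13.02
eef_pos: [525.6, -152.0, 184.3]
eef_rot: [0.274, 1.569, -2.856]
wrist_force: [0.1, -2.7, 1.3]
finger_gap: 11.2
13.025 pos [ 525.607 -152.016  184.309] X [-0.001 -0.    -1.   ] Y [ 0.012 -1.     0.   ] F [ 0.097 -2.715  1.298] gap 11.200368848708585 q [-0.348  0.319  1.565 -0.001  1.258  1.211]
bar rel stop [-107.516  147.309]
0 [0. 0.] rows frac x(down) -0.0 y -0.0
5 [13.219  8.766] rows frac x(down) -0.02922095031162011 y -0.04406353829362994
10 [27.152 16.347] rows frac x(down) -0.0544903156771871 y -0.09050617514910836
15 [41.692 22.685] rows frac x(down) -0.07561578096820919 y -0.13897445405713407
20 [56.73  27.731] rows frac x(down) -0.092436568637917 y -0.18909950214927035
25 [72.15  31.447] rows frac x(down) -0.10482466233547455 y -0.24049983754320428
30 [87.835 33.806] rows frac x(down) -0.11268578118770828 y -0.29278427265021684
35 [103.666  34.788] rows frac x(down) -0.11596009733347908 y -0.34555489134893885
40 [119.523  34.387] rows frac x(down) -0.11462269124983152 y -0.39841007736730205
45 [135.284  32.605] rows frac x(down) -0.10868374140461023 y -0.450947
[... 366 characters left out ...]
ac x(down) -0.012746904976551718 y -0.6951288663989399
75 [221.297  -5.6  ] rows frac x(down) 0.018665123189997152 y -0.7376581954617444
80 [233.186 -16.099] rows frac x(down) 0.053664294368849896 y -0.7772879489414434
85 [244.115 -27.595] rows frac x(down) 0.09198424373425827 y -0.8137165204849572
90 [254. -40.] rows frac x(down) 0.13333333333333328 y -0.8466666666666667
95 [262.766 -53.219] rows frac x(down) 0.17739687162696333 y -0.8758876169782868
100 [270.347 -67.152] rows frac x(down) 0.22383950848244163 y -0.9011569823438538
105 [276.685 -81.692] rows frac x(down) 0.2723077873904675 y -0.9222824476348759
110 [281.731 -96.73 ] rows frac x(down) 0.32243283548260365 y -0.9391032353045837
```

Gripped (gap 11.2 mm on the 12 mm bar). I'll tip along an arc about the stop's top edge, starting with 0 to 30°.

```bash
python3 -m handwheel '[[0,0,0,-0.015,-0.024,0,0.05],[0,0,0,-0.029,-0.046,0,0.05],[0,0,0,-0.042,-0.07,0,0.05],[0,0,0,-0.054,-0.094,0,0.05],[0,0,0,-0.065,-0.118,0,0.05],[0,0,0,-0.075,-0.143,0,0.05],[0,0,0,-0.084,-0.168,0,0.05],[0,0,0,-0.092,-0.193,0,0.05],[0,0,0,-0.098,-0.219,0,0.05],[0,0,0,-0.104,-0.245,0,0.05],[0,0,0,-0.108,-0.271,0,0.05],[0,0,0,-0.112,-0.297,0,0.05]]'
python3 - <<'E'
from h import *
st()
cv2.imwrite("pics/w7.png",camera("wrist")[:,:,::-1])
cv2.imwrite("pics/s7.png",cv2.resize(camera("side")[150:450,200:520,::-1],(800,750))[:600])
E
```

```text
clock: 14.52
eef_pos: [524.3, -62.2, 217.4]
eef_rot: [-0.01, 1.568, -3.139]
wrist_force: [0.6, -1.7, -3.6]
finger_gap: 11.6
14.525 pos [524.28  -62.217 217.391] X [-0.003 -0.    -1.   ] Y [ 0.012 -1.    -0.   ] F [ 0.646 -1.732 -3.641] gap 11.646412485598617 q [-0.187  0.249  1.576 -0.001  1.319  1.372]
```

View pics/s7.png

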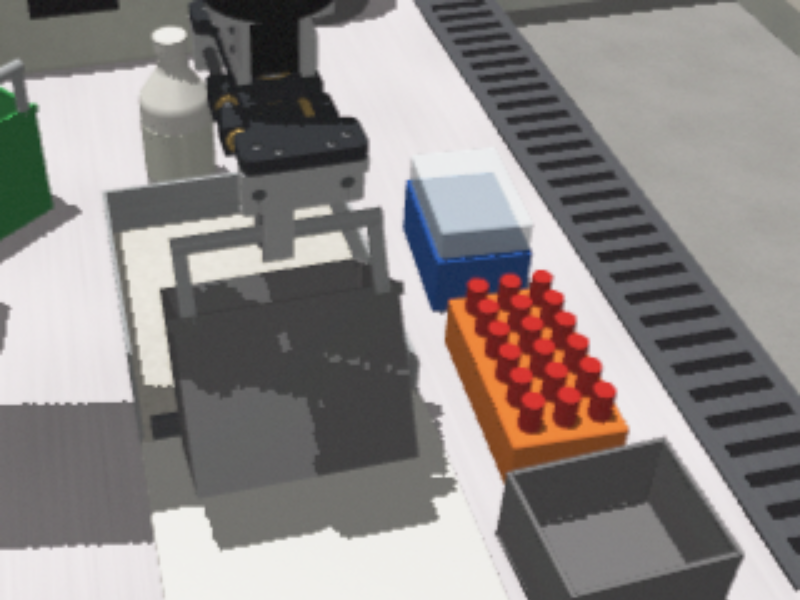

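View pics/w7.png

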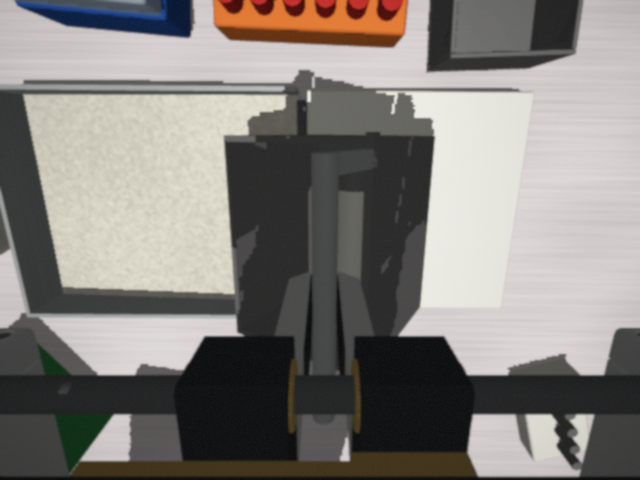

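The side view shows the crate tipped about 30° over the stop, square, with the bar held at about (275,235).

```bash
python3 -m handwheel '[[0,0,0,-0.003,-0.025,0,0.05],[0,0,0,-0.006,-0.051,0,0.05],[0,0,0,-0.005,-0.078,0,0.05],[0,0,0,-0.004,-0.104,0,0.05],[0,0,0,-0.001,-0.13,0,0.05],[0,0,0,0.002,-0.157,0,0.05],[0,0,0,0.007,-0.182,0,0.05],[0,0,0,0.012,-0.208,0,0.05],[0,0,0,0.019,-0.233,0,0.05],[0,0,0,0.027,-0.259,0,0.05],[0,0,0,0.036,-0.283,0,0.05],[0,0,0,0.046,-0.308,0,0.05]]'
python3 - <<'E'
from h import *
st()
cv2.imwrite("pics/w8.png",camera("wrist")[:,:,::-1])
cv2.imwrite("pics/s8.png",cv2.resize(camera("side")[150:450,200:520,::-1],(800,750))[:600])
E
```

```text
clock: 16.12
eef_pos: [523.2, 30.8, 203.5]
eef_rot: [-0.049, 1.568, 3.105]
wrist_force: [0.1, -1.1, 0.7]
finger_gap: 11.6
16.125 pos [523.153  30.847 203.464] X [-0.003  0.    -1.   ] Y [ 0.012 -1.    -0.   ] F [ 0.111 -1.136  0.683] gap 11.644736533621149 q [-0.011  0.252  1.606  0.     1.286  1.547]
```

View pics/s8.png

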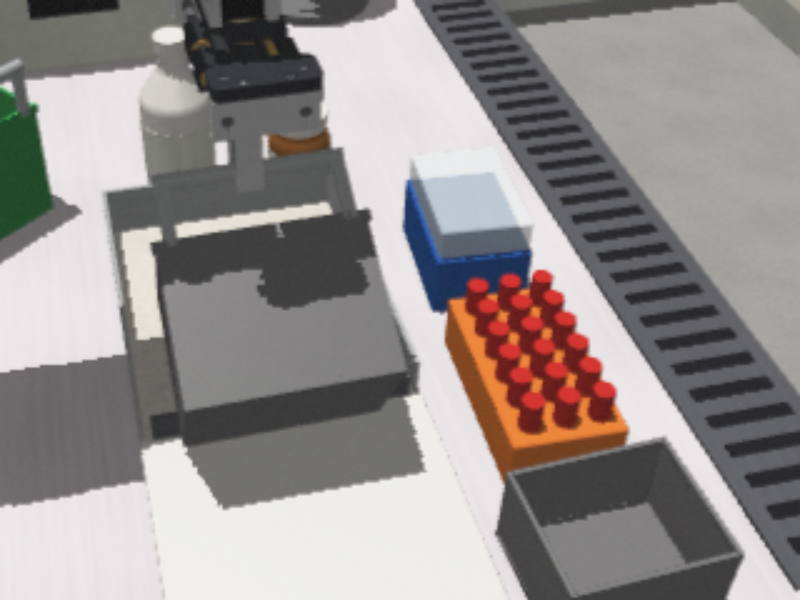

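View pics/w8.png

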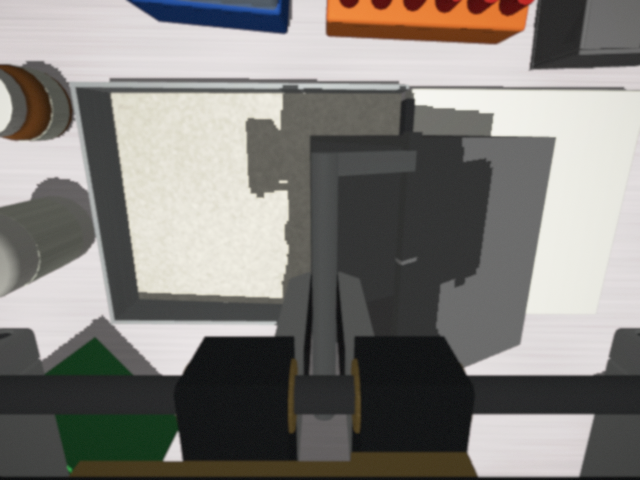

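Tilt is about 60°, the edge is still at the stop and the crate is square. Next is 60 to 90°.

```bash
python3 -m handwheel '[[0,0,0,0.012,-0.023,0,0.05],[0,0,0,0.024,-0.046,0,0.05],[0,0,0,0.037,-0.069,0,0.05],[0,0,0,0.051,-0.091,0,0.05],[0,0,0,0.067,-0.112,0,0.05],[0,0,0,0.083,-0.133,0,0.05],[0,0,0,0.1,-0.153,0,0.05],[0,0,0,0.118,-0.172,0,0.05],[0,0,0,0.137,-0.19,0,0.05],[0,0,0,0.156,-0.208,0,0.05],[0,0,0,0.176,-0.224,0,0.05],[0,0,0,0.197,-0.24,0,0.05]]'
python3 - <<'E'
from h import *
st()
cv2.imwrite("pics/w9.png",camera("wrist")[:,:,::-1])
cv2.imwrite("pics/s9.png",cv2.resize(camera("side")[150:450,200:520,::-1],(800,750))[:600])
E
```

```text
clock: 17.73
eef_pos: [521.8, 103.5, 143.8]
eef_rot: [-0.141, 1.568, 3.014]
wrist_force: [0.4, -0.3, 0.1]
finger_gap: 11.4
17.725 pos [521.817 103.48  143.81 ] X [-0.003  0.    -1.   ] Y [ 0.013 -1.    -0.   ] F [ 0.363 -0.328  0.145] gap 11.40430809265141 q [0.127 0.33  1.651 0.001 1.164 1.684]
```

View pics/s9.png

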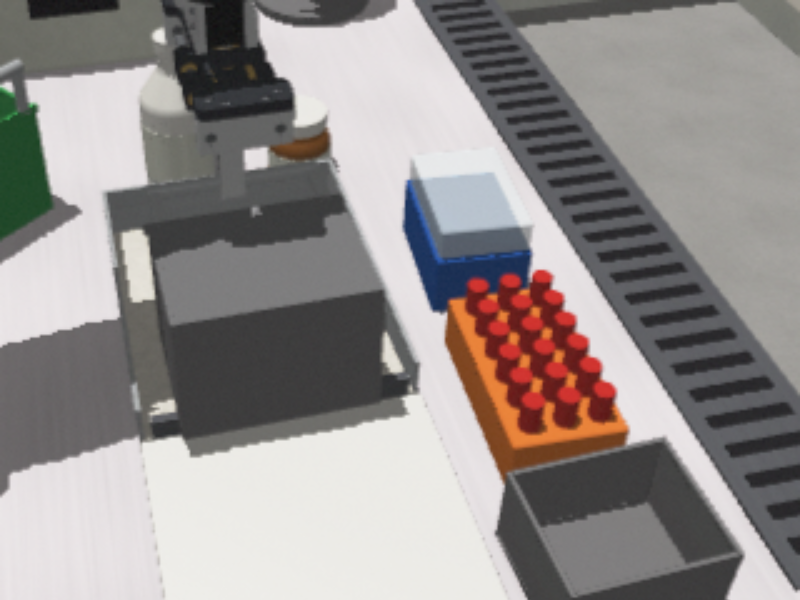

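View pics/w9.png

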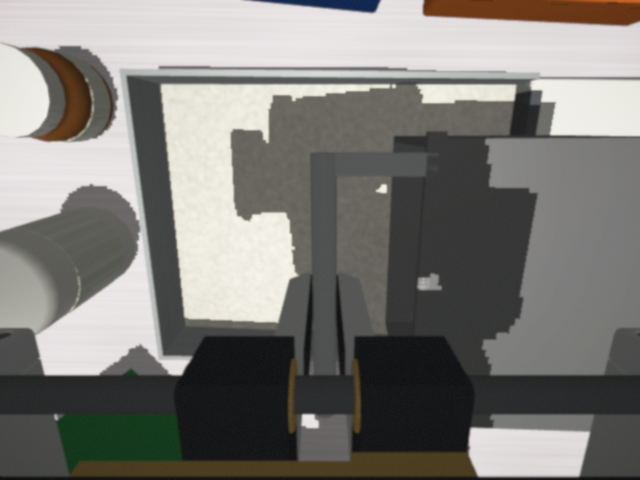

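At about 90°, lying across the stop and still square. I'll lower the mouth into the tray and feel for contact.

```bash
python3 -m handwheel '[[0,0,0,0.014,-0.009,0,0.05],[0,0,0,0.028,-0.018,0,0.05],[0,0,0,0.042,-0.027,0,0.05],[0,0,0,0.058,-0.036,0,0.05],[0,0,0,0.073,-0.044,0,0.05],[0,0,0,0.089,-0.051,0,0.05],[0,0,0,0.105,-0.058,0,0.05],[0,0,0,0.12,-0.064,0,0.05]]'
python3 - <<'E'
from h import *
st()
cv2.imwrite("pics/w10.png",camera("wrist")[:,:,::-1])
E
```

```text
clock: 18.82
eef_pos: [521.2, 123.1, 107.3]
eef_rot: [-0.169, 1.567, 2.986]
wrist_force: [1.5, 3.0, 0.7]
finger_gap: 11.5
18.825 pos [521.232 123.064 107.255] X [-0.004  0.001 -1.   ] Y [ 0.014 -1.    -0.001] F [1.537 3.031 0.729] gap 11.51128371553261 q [0.163 0.383 1.673 0.001 1.09  1.719]
```

View pics/w10.png

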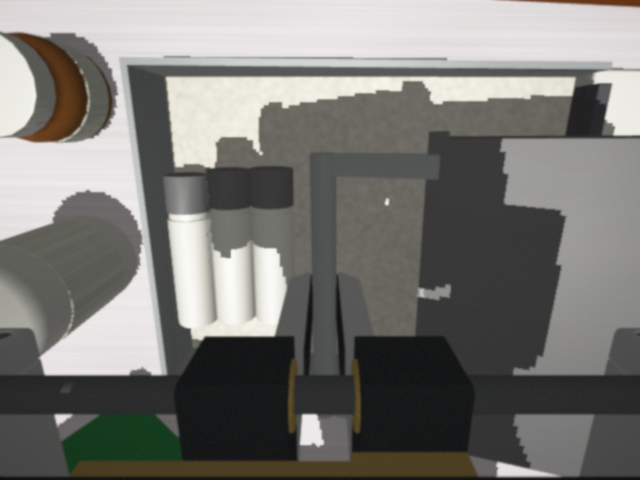

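All three tubes have rolled out, at (190,250), (232,250) and (272,245) in the tray. I'll lower the last few mm by feel.

```bash
python3 -m handwheel '[[0,0,0,0.006,-0.002,0,0.05],[0,0,0,0.012,-0.004,0,0.05],[0,0,0,0.018,-0.005,0,0.05]]';python3 -m handwheel '[[0,0,0,0.005,-0.001,0,0.05],[0,0,0,0.009,-0.002,0,0.05]]';python3 -m handwheel '[[0,0,0,0.004,-0.001,0,0.05],[0,0,0,0.007,-0.001,0,0.05]]'
python3 - <<'E'
from h import *
st()
cv2.imwrite("pics/s11.png",cv2.resize(camera("side")[150:450,200:520,::-1],(800,750))[:600])
E
```

```text
clock: 19.25
eef_pos: [521.0, 125.1, 101.4]
eef_rot: [-0.316, 1.566, 2.839]
wrist_force: [2.3, 6.5, 1.7]
finger_gap: 11.3
clock: 19.5
eef_pos: [521.0, 126.1, 99.3]
eef_rot: [-0.521, 1.566, 2.634]
wrist_force: [-4.4, 6.5, 11.1]
finger_gap: 11.1
clock: 19.75
eef_pos: [521.2, 127.1, 98.2]
eef_rot: [-0.875, 1.566, 2.281]
wrist_force: [-3.9, 8.9, 12.4]
finger_gap: 11.4
19.75 pos [521.199 127.145  98.206] X [-0.003  0.003 -1.   ] Y [ 0.014 -1.    -0.004] F [-3.93   8.887 12.401] gap 11.390471387822583 q [0.169 0.396 1.679 0.004 1.07  1.724]
```

View pics/s11.png

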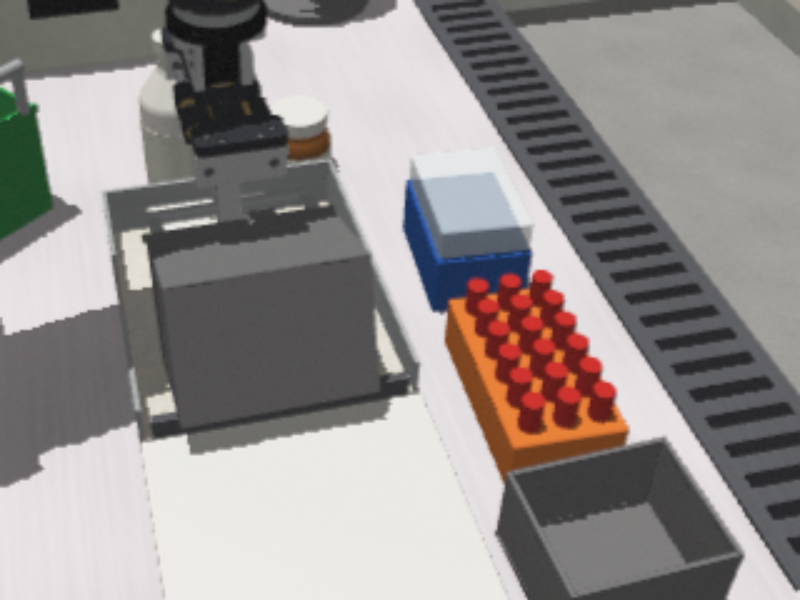

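Contact is felt: about 12 N up from the tray floor. I'll relieve it, open only to about 30 mm so the inner finger clears the rim, and raise straight up.

```bash
python3 -m handwheel '[[0,0,0,-0.003,-0.002,0,0.05],[0,0,0,-0.004,-0.003,0,0.05]]' 5; python3 -m handwheel '[[0,0,0,0,0,0,0.15],[0,0,0,0,0,0,0.25],[0,0,0,0,0,0,0.3],[0,0,0,0,0,0,0.3],[0,0,0,0,0,0,0.3]]'
python3 - <<'E'
from h import *
st()
cv2.imwrite("pics/w12.png",camera("wrist")[:,:,::-1])
E
```

```text
clock: 20.05
eef_pos: [521.1, 127.6, 99.2]
eef_rot: [-0.728, 1.566, 2.427]
wrist_force: [0.5, -2.5, 0.5]
finger_gap: 11.8
clock: 20.68
eef_pos: [521.1, 127.7, 99.3]
eef_rot: [-0.737, 1.566, 2.418]
wrist_force: [0.2, 0.1, 0.6]
finger_gap: 28.3
20.675 pos [521.106 127.658  99.251] X [-0.003  0.003 -1.   ] Y [ 0.014 -1.    -0.003] F [0.234 0.084 0.555] gap 28.288912391884757 q [0.17  0.395 1.677 0.004 1.072 1.726]
```

View pics/w12.png

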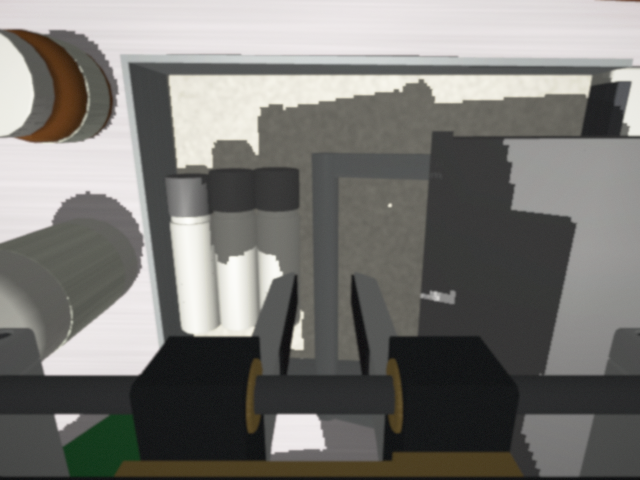

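The jaws are free around the bar. I'll go straight up.

```bash
python3 -m handwheel '[[0,0,0,-0.05,0,0,0.3],[0,0,0,-0.1,0,0,0.3],[0,0,0,-0.2,0,0,0.3],[0,0,0,-0.35,0,0,0.3],[0,0,0,-0.5,0,0,0.3],[0,0,0,-0.5,0.2,0,0.3],[0,0,0,-0.5,0.4,0,0.3],[0,0,0,-0.5,0.6,0,0.3],[0,0,0,-0.5,0.8,0.2,0.3],[0,0,0,-0.5,0.9,0.4,0.3],[0,0,0,-0.5,0.9,0.6,0.3],[0,0,0,-0.5,0.9,0.6,0.3]]'
python3 - <<'E'
from h import *
st()
im=camera("top")[:,:,::-1];cv2.imwrite("pics/t13.png",im)
cv2.imwrite("pics/t13c.png",cv2.resize(im[120:300,170:465],(800,488),interpolation=cv2.INTER_CUBIC))
cv2.imwrite("pics/s13.png",camera("side")[:,:,::-1])
E
```

```text
clock: 22.22
eef_pos: [343.0, -145.6, 250.3]
eef_rot: [-0.876, 1.569, 2.278]
wrist_force: [0.1, 0.1, 0.6]
finger_gap: 27.9
22.225 pos [ 343.034 -145.595  250.3  ] X [-0.001  0.002 -1.   ] Y [ 0.012 -1.    -0.002] F [0.053 0.077 0.553] gap 27.903293667203585 q [-0.5   -0.14   1.909  0.001  1.375  1.059]
```

View pics/t13c.png

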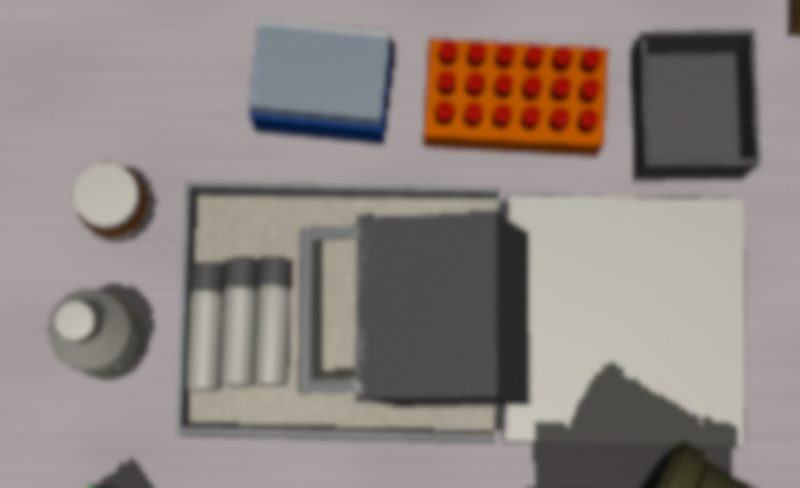

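View pics/s13.png

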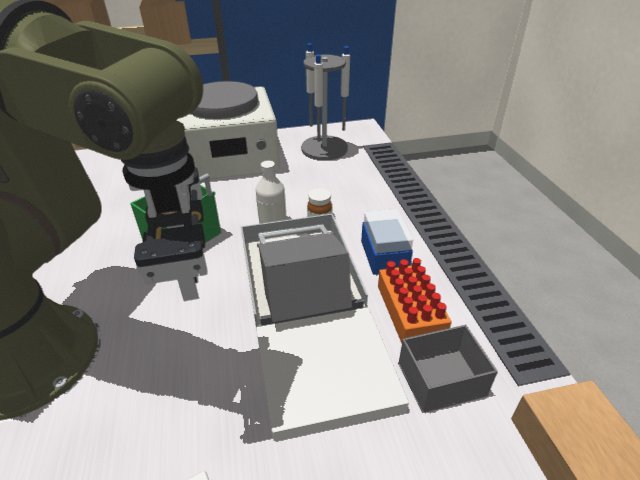

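The crate lies on its side across the stop with its lower edge at crop x≈527. The tubes are at (205,325), (240,320) and (273,320). I'll check the numbers.

Run:
```python
from h import *
np.set_printoptions(precision=1,suppress=True)
k=295/800
def T(x,y,z):return onz("top",170+x*k-.3,120+y*k-.3,z)
def loc(P): return R.from_euler('z',-YAW).apply(P-ST)
a,b=T(528,234,53),T(527,402,53);print("edge",loc(a),loc(b),loc((a+b)/2)-[0,0,48])
a,b=T(498,213,158),T(498,400,158);print("top back edge (z~158)",loc(a),loc(b))
a,b=T(307,230,113),T(305,390,113);print("bar",loc(a),loc(b))
for x,y in((205,325),(240,321),(273,321)):print("tube",loc(T(x,y,30)))
A=cv2.imread("pics/top0.png").astype(int);B=cv2.imread("pics/t13.png").astype(int)
for n,(x0,x1,y0,y1) in dict(tipbox=(255,322,122,180),rack=(322,400,128,182),tub=(398,455,125,190),bottle=(185,228,220,262),jar=(190,230,175,213)).items():
    d,r=cv2.phaseCorrelate(*[cv2.cvtColor(q[y0:y1,x0:x1].astype(np.uint8),cv2.COLOR_BGR2GRAY).astype(np.float32) for q in(A,B)]);print(n,d)
```

```text
edge [ 70.8 -18.7  53. ] [-75.8 -18.7  53. ] [ -2.5 -18.7   5. ]
top back edge (z~158) [ 69.9  14.2 158. ] [-81.6  12.9 158. ]
bar [ 61.1 171.  113. ] [-72.9 169.6 113. ]
tube [-11.1 263.5  30. ]
tube [ -7.  232.7  30. ]
tube [ -6.6 203.6  30. ]
tipbox (-0.0068092574985954, -0.009503938108590404)
rack (0.0054121974271623685, 0.006667095738261963)
tub (0.018704758844371838, 0.010568970703388914)
bottle (0.5049328513440905, 0.4867958016506897)
jar (-0.031062362352670903, -0.05867220867473577)
```

Run:
```python
from h import *
B=cv2.imread("pics/t13.png").astype(int);C=camera("top")[:,:,::-1].astype(int)
print("mean diff tray",abs(B-C)[190:280,235:370].mean())
print(order.sign_off())
```

```text
mean diff tray 0.5102057613168725
the job is handed in; nothing more can be done
None
```

The crate is lying on its side across the stop with its mouth in the tray, and all three tubes are out in the tray. The job is handed in at about 22 s of the 72 s; no verdict was reported.

- **Push:** Both open fingers pushed the crate low on the rear wall, up to the stop. It was leaned on for about 1.5 s at a felt 10.6 to 12.4 N, and the top view showed it flush and square.
- **Tip:** I gripped the handle bar and turned the crate along an arc about the stop's top edge, at no more than about 0.4 rad/s. I laid it down by feel, with about 12 N at floor contact, then released and withdrew.

Last checks, from the top view:

| Check | Measured | Required |
|---|---|---|
| Crate tilt | about 107° (1.87 rad) | 1.5 to 2.1 rad |
| Bottom edge to middle of stop top | about 20 mm | under 45 mm |
| Squareness | within about 0.01 rad | under 0.2 rad |
| Tube positions, station y | about 204, 233 and 264 mm | 60 to 280 mm |
| Tube positions, station x | about -11 to -7 mm | within ±106 mm |

- **Rest:** Two successive top pictures of the tray matched, so nothing was moving. The wrist force was about 0.5 N with the arm clear.
- **Bystanders:** The rack, tub, tipbox and jar showed no shift. The bottle showed about 0.5 px (about 1 mm). That may be image noise, and it is far below the 30 mm limit.
- **Disagreements:** No check failed or disagreed.

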